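Widen the condiment caddy and park the shaker

TASK

The condiment caddy is set too narrow for the steel shaker. Press the round button on its tube down flush and slide the tube with the end plate out until the button pops up again in the next window, the middle one of three; then stand the shaker upright on the caddy's mat between the two end plates and let it go. Do not tip the shaker over on the way, and leave the other things standing where they are.

Things in the scene. Friction and masses are not known exactly. Their poses are not given: they have to be found in the camera images.
- caddy: Fixed steel condiment caddy, 136 x 272 mm, origin on the worktop. A square tube 40 mm wide lies along its y (y -83 to +83 mm, centre line x = +35 mm); its flat top is 44 mm over the worktop (46.5 at the black end collars, |y| over 69 mm). A 12 mm slot in the top joins three 20 mm square windows in line. The inner tube slides out to +y. The bay lies in front of the tube (-x side).
- first_window (a point): Centre of the first (most -y) window, level with the tube's top (44 mm); axes as the caddy's. The button starts locked here. The middle window lies roughly 40 to 55 mm farther along +y, the last as far again.
- end_plate (a joint): Slide of the inner tube with the moving end plate and the button, in m along the caddy's +y: 0 at the first window, growing as the bay widens, stop at 0.100. The gap between the end plates is 39 mm at 0. It runs (about 2.5 N of friction) only while the button's shoulder is below the tube's wall.
- lock_button (a joint): Push of the spring button, in m: 0 fully up, 0.008 flush on the tube; spring 5 N when up, 10 N when flush. Beyond 0.004 its square shoulder is clear of the tube's wall and the tube can slide. Between windows the wall keeps a released button down at 0.003 to 0.004; at a window it springs up by itself. Held down, it passes windows by.
- button_top (a point): Centre of the top of the button, a round black knurled cap, 26 mm diameter, 24 mm tall, on a 10 mm stem; it can be gripped from above. The top is 32.5 mm above the tube's top when up, 24.5 mm when flush. It travels with the inner tube.
- plate_edge (a point): Middle of the top edge of the moving end plate, 66 mm over the worktop: an upright sheet 5 mm thick with an 8 mm bead on top, 123 mm long across the slide; it can be gripped from above. The fixed end plate facing it is 5 mm thick, 66 mm high, 88 mm long, at y = +41 to +46 mm of the caddy, x = -74 to +14 mm.
- bay_floor (a point): Point on the bay's black mat, 6 mm over the worktop, midway between the front lip (18 mm high) and the tube, and about midway between the end plates once the tube is in the middle window. Axes as the caddy's. The bay is 85 mm deep along x and then a little over 80 mm wide along y.
- shaker: The shaker to be parked: an upright steel can with a broad, flatly domed mesh lid and a dark printed band, no spout; 108 mm high; the body is a plain cylinder of 65 mm diameter up to 82 mm high, the lid above it 68 mm. About 0.15 to 0.3 kg. Origin at the centre of its underside; z up.
- sugar_jar: Bystander: taller sugar jar with a narrow pourer on top, 68 mm diameter, 134 mm high; origin at the bottom.
- tall_glass: Bystander: upturned clear glass, 64 mm diameter, 95 mm high; origin at the bottom.
- glass: Bystander: upturned clear glass, 62 mm diameter, 80 mm high; origin at the bottom.
- tamper: Bystander: tamper, 58 mm diameter, 97 mm high; origin at the bottom.
- grinder: Fixed coffee grinder at the right of the worktop, 290 x 216 mm, 702 mm high, origin at the middle of its foot; keep the arm clear of it.
- pastry_case: Fixed clear pastry case behind the work, 440 mm along x, 263 mm along y, 368 mm high, origin at the middle of its foot.
- service_bell: Bystander: counter bell, 67 mm diameter, 49 mm high; origin at the bottom.
Mind the look-alikes: they are no part of the job. What is shaped like the shaker but purple or red is not meant.

How it is judged:
On the way, in this order (a step that is already met when the one before it is completed fails the run):
1. the button is pressed down and the tube has been slid off the first window (value of joint end_plate above 0.014 m and value of joint lock_button above 0.0028 m), for 0.05 s.
2. the button has popped fully up in the middle window (value of joint end_plate between 0.039 and 0.051 m and value of joint lock_button below 0.0018 m), for 0.3 s.
At the end, for the whole second after the job is handed in: The button is fully up (within 1.8 mm) in the middle window (tube out 39 to 51 mm); the shaker stands upright (within 5 degrees), still, on the mat between the end plates (foot within 16 mm along x, 20 mm along y of bay_floor, height within 4 mm) (all of step 2 and x of shaker in the frame of bay_floor between -0.016 and 0.016 m and y of shaker in the frame of bay_floor between -0.02 and 0.02 m and z of shaker in the frame of bay_floor between -0.004 and 0.004 m and angle between shaker's own z axis and vertical below 0.09 rad and linear speed of shaker below 0.02 m/s and velocity of joint end_plate between -0.01 and 0.01 m/s); the robot touches nothing.
It fails at once if another thing was shoved more than 4 cm (distance of any of sugar_jar, tall_glass, glass, tamper, service_bell from where it was at the start of the episode above 0.04 m).
It fails at once if another thing was knocked over (angle between any of sugar_jar, tall_glass, glass, tamper, service_bell's own z axis and vertical above 0.5 rad).
It fails at once if the shaker was tipped over (angle between shaker's own z axis and vertical above 0.6 rad).
It also fails if it takes over 53 s, if anything falls off the work surface, if the arm or the gripper's body presses on something with over 40 N, if the wrist force passes 120 N, or if a joint passes its speed limit or range.

ROBOT

A 7-joint arm with a two-finger parallel gripper is mounted at the origin on a cart in front of the work surface, level with it; the furniture and walls round the work are solid. World frame = base frame: x ahead of the robot, y to its left, z up, the work surface at z = 0. Lengths are in m, angles in rad, forces in N, time in s.
With the tool pointing down it reaches from about 0.4 to 0.85 m from the base axis. Payload 4.5 kg.
Tool frame: the origin (TCP) lies midway between the tips of the shut fingers; the grasp point (between the pads) lies 19 mm behind it; z points along the fingers, y is the line along which they close (so a half turn about z gives the same grasp; the last joint's range is limited). The gripper opens to 88 mm and grips with 3 to 60 N. Pads are 18 mm wide; open, the fingers measure 123 mm over their backs; the gripper's body (75 mm by 187 mm) begins 45 mm behind the grasp point.
Start: joints at [-1.199, 0.689, -0.195, 1.565, 0.157, 0.902, -0.215], TCP at [0.207, 0.59, 0.239] pointing down, gripper open.
Joint ranges: [-3.01, 3.01], [-0.46, 2.08], [-1.47, 1.51], [0.13, 2.56], [-1, 4.14], [0.04, 2.09], [-2.66, 2.66]. Speed limits (rad/s): [2.57, 2.57, 3.14, 3.14, 3.14, 3.14, 3.14].

INTERFACE

Orientations are given as a unit quaternion [x, y, z, w].
In Python, from plant import r, eyes, finish_job gives the robot as it stands. The module is installed in compiled form; this text tells all that it offers.
- The arm moves only by the tool move_arm, never from a script. Its argument "motion" is a list of rows, each a list of 7 numbers: the shift along the tool's x, y, z in mm, then the turn, a rotation vector about the tool's x, y, z in degrees, then the closure, from 0 (fully open) to 1 (shut). A call has 1 to 5 rows; each row is the pose to reach, as a shift and turn from the pose commanded when the call began, along the tool's axes at that moment; what a row does not reach only later rows make up. A row lasts 1/8 s, in which the tool goes at most 62.5 mm and 10.7 degrees, less where a joint would pass 70% of its speed; a pose out of reach is approached as far as the arm can. A call with a gripper value outside its range is refused whole. The fingers move at their own pace and stop on an object; "newtons" is the grip in N (left out, the last holds). Time passes only in rows, so rows that repeat a pose let the fingers close. It gives the time, the measured TCP pose, the force, the opening and the grip force at its end, in the units of the state.
- r.get_state(): the state, without advancing time (a new reading comes with each control period).
- eyes.snapshot(name): name is "side" or "top"; returns a dict with "frame" (384x512x3 uint8, red, green, blue), "z_map" (384x512 float32, m along the optical axis (not along the pixel's ray), 0 where there is no reading), "intrinsics" (3x3 intrinsics, pixels), "world_to_cam" (4x4, takes a point from world to camera coordinates). Camera axes: x right, y down, z forward; pixel columns grow to the right and rows downward; lengths in m; the calibration is good to about 2 mm. A picture is of the moment at which its call begins.
- finish_job(): hands the job in; it is judged then, once.
The state is a dict: "clock": time; "q": joint angles; "qd": joint speeds; "joint_torque": joint torques, N m; "tool_pos": TCP position; "eef_rot": TCP orientation; "contact_force": force on the tool from outside, world axes, zero at the start; "moment": the same for the moment, N m; "opening": opening from 0.0 (shut) to 1.0 (fully open); "finger_force": force on a finger pad.
Only numpy, scipy, OpenCV 4.12 (cv2) and the standard library are available. Lean on these libraries where they do the work, as an engineer would, in place of code of your own. Each camera call takes 0.05 s, during which the arm holds its last target. There are 200 camera calls.

## Working session

There is one attempt and no reset: what is moved stays moved. The work goes in short steps, Python scripts to look and compute and a tool call to move; the robot and the scene stay as the last step left them, time stands still between calls to the robot, and variables do not carry over. Pictures are saved under pics/ and viewed, at most 10 in all, crops included, and the job is handed in when it is done.

Besides the shell and the picture viewer there is one more tool, called as name([rows], argument=value, ...), one row to a line, values as JSON. move_arm: Moves the arm, as the interface text tells. Its arguments: {"type":"object","properties":{"motion":{"type":"array","items":{"type":"array","items":{"type":"number"}}},"newtons":{"type":"number"}},"required":["motion"]}

```bash
mkdir -p pics; python3 - <<'E'
from plant import r, eyes
import cv2, numpy as np, pickle
s=r.get_state(); print(s)
for n in("side","top"):
    d=eyes.snapshot(n); pickle.dump(d,open(n+".pkl","wb"))
    cv2.imwrite(f"pics/{n}0.png",cv2.resize(d["frame"][...,::-1],(768,576)))
    print(n,d["intrinsics"],d["world_to_cam"])
E
```

```text
{'clock': 0.0, 'q': array([-1.19920124,  0.68992678, -0.19448855,  1.5663644 ,  0.15728052,
        0.9025176 , -0.21511495]), 'qd': array([-0.00099809,  0.00081387,  0.00029818,  0.00217086,  0.00010388,
        0.00043161, -0.00080387]), 'joint_torque': array([-9.37126089e-06, -5.27555859e+01, -1.26643606e+00, -1.53423697e+01,
       -5.25105523e-02,  6.49847992e-03,  1.73474741e-04]), 'tool_pos': array([0.20697343, 0.5890498 , 0.23793967]), 'eef_rot': array([ 1.68075776e-01,  9.85773654e-01, -9.10405663e-04, -8.24451185e-05]), 'contact_force': array([-0.85079713, -0.44118785,  0.00260615]), 'moment': array([-0.0306501 ,  0.02757091, -0.03333284]), 'finger_force': 0.0, 'opening': 1.0022171501294146}
side [[499.25876967   0.         260.62950377]
 [  0.         499.25876967 195.83317343]
 [  0.           0.           1.        ]] [[-0.83210888 -0.55405899 -0.02476776  0.5273706 ]
 [-0.18821019  0.32410593 -0.92710963  0.19716978]
 [ 0.52170081 -0.76679461 -0.37397097  1.43336701]
 [ 0.          0.          0.          1.        ]]
top [[406.91311352   0.         257.04267816]
 [  0.         406.91311352 193.40707975]
 [  0.           0.           1.        ]] [[-0.02080451 -0.99977393  0.00438801  0.05406402]
 [-0.97806066  0.01944235 -0.20741104  0.61366709]
 [ 0.20727884 -0.00860682 -0.97824404  1.39750447]
 [ 0.          0.          0.          1.        ]]
```

View pics/side0.png

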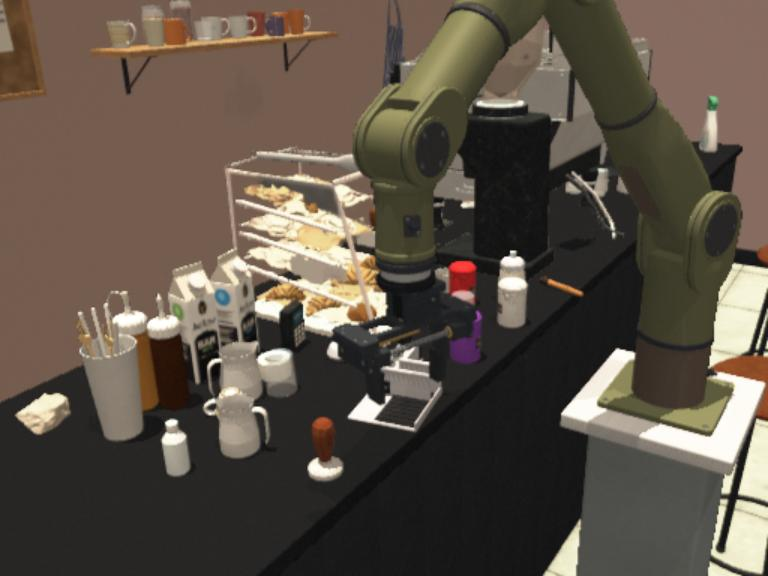

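View pics/top0.png

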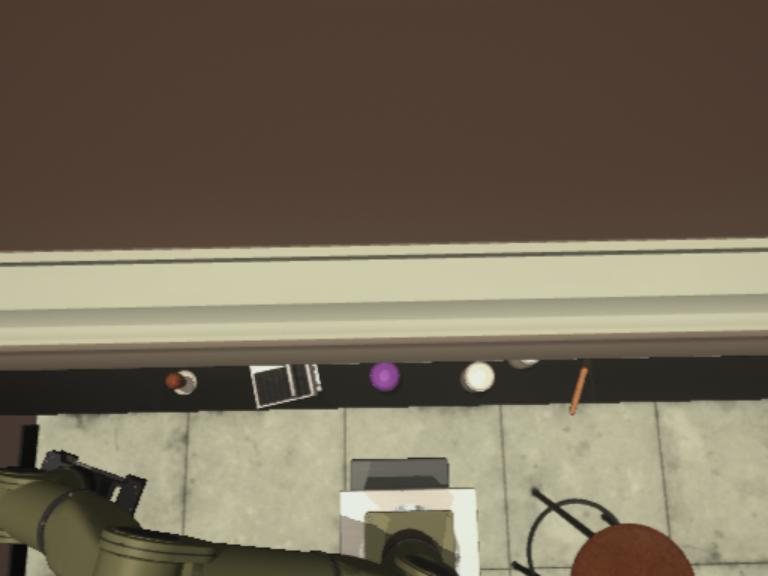

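Side view: the caddy is at (400,400), half hidden by the gripper. Can-like things are purple (465,335), red (462,280), white/steel (512,302) and one with a pourer behind it (512,265). The top view is partly covered by something overhead. I'll measure with depth.

```bash
cat > h.py <<'E'
import numpy as np, cv2, pickle
def load(n): return pickle.load(open(n+".pkl","rb"))
def cloud(d):
    K=d["intrinsics"];z=d["z_map"].astype(float);v,u=np.mgrid[:384,:512]
    p=np.stack([(u-K[0,2])/K[0,0]*z,(v-K[1,2])/K[1,1]*z,z],-1)
    T=d["world_to_cam"];w=(p-T[:3,3])@T[:3,:3]; w[z<=0]=np.nan; return w
def cam(d): T=d["world_to_cam"]; return -T[:3,:3].T@T[:3,3]
def ray(d,u,v,h):
    K=d["intrinsics"];T=d["world_to_cam"]
    g=T[:3,:3].T@np.array([(u-K[0,2])/K[0,0],(v-K[1,2])/K[1,1],1]);c=cam(d)
    return c+g*(h-c[2])/g[2]
def proj(d,p):
    q=d["world_to_cam"]@np.append(p,1);q=d["intrinsics"]@q[:3];return q[:2]/q[2]
E
python3 - <<'E'
from h import *
np.set_printoptions(precision=3,suppress=True)
s=load("side");t=load("top");cs,ct=cloud(s),cloud(t)
print(cam(s),cam(t))
for n,c,P in(("top",ct,[(380,100),(380,280),(380,320),(380,345),(380,360),(385,377),(478,377),(523,362),(300,385),(185,382),(580,385),(420,402)]),("side",cs,[(512,290),(512,310),(512,258),(465,340),(462,285),(277,372),(235,400),(325,468),(395,410),(300,320),(410,370),(385,380),(340,345)])):
    for u,v in P: print(n,u,v,c[int(v/1.5),int(u/1.5)])
E
python3 - <<'E'
import cv2
for n in("side","top"): pass
import pickle
d=pickle.load(open("side.pkl","rb"));i=d["frame"][150:300,210:370,::-1];a=cv2.resize(i,None,fx=4.5,fy=3.8*4.5/3.8,interpolation=2)[:600]
t=pickle.load(open("top.pkl","rb"))
cv2.imwrite("pics/c1.png",cv2.resize(i,(640,600),interpolation=2))
E
```

```text
[-0.272  1.327  0.732] [0.312 0.054 1.494]
top 380 100 [nan nan nan]
top 380 280 [0.329 0.054 1.418]
top 380 320 [0.324 0.054 1.417]
top 380 345 [0.321 0.054 1.414]
top 380 360 [0.321 0.055 1.395]
top 385 377 [0.407 0.05  0.102]
top 478 377 [ 0.403 -0.161  0.101]
top 523 362 [ 0.435 -0.267  0.096]
top 300 385 [0.4   0.252 0.007]
top 185 382 [0.409 0.513 0.062]
top 580 385 [ 0.385 -0.419  0.015]
top 420 402 [ 0.351 -0.036 -0.   ]
side 512 290 [ 0.392 -0.136  0.096]
side 512 310 [ 0.392 -0.14   0.046]
side 512 258 [ 0.456 -0.27   0.12 ]
side 465 340 [0.392 0.084 0.061]
side 462 285 [ 0.544 -0.182  0.062]
side 277 372 [0.642 0.387 0.054]
side 235 400 [0.598 0.541 0.084]
side 325 468 [0.399 0.548 0.018]
side 395 410 [0.413 0.319 0.007]
side 300 320 [0.75  0.186 0.064]
side 410 370 [0.433 0.234 0.048]
side 385 380 [0.461 0.281 0.039]
side 340 345 [0.264 0.66  0.32 ]
```

View pics/c1.png

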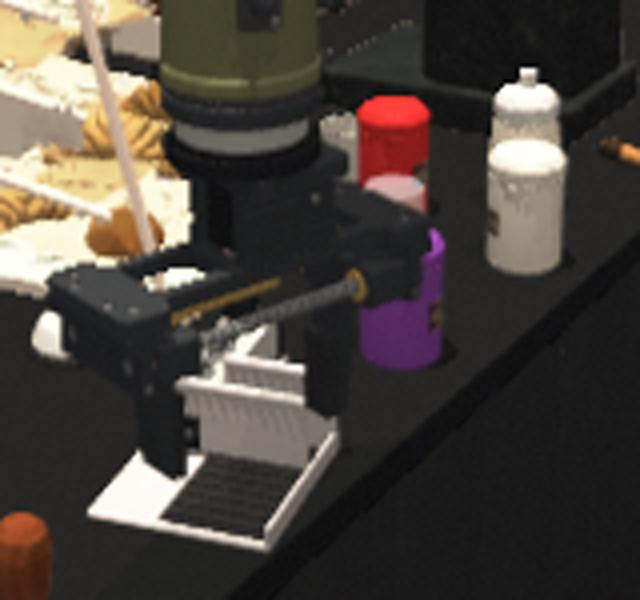

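Candidates for the shaker (side picture, crop pixels ×): white domed can (525,205), purple (400,300), red (393,140), and the can with a pourer behind (525,110). I choose the white domed can without a spout, top centre about (0.403,-0.161,0.10), which matches the 108 mm height. Next I raise the arm so the caddy is visible.

move_arm([
  [0,0,-60,0,0,0,0],
  [0,0,-120,0,0,0,0],
  [0,0,-180,0,0,0,0],
  [0,0,-240,0,0,0,0],
  [0,0,-280,0,0,0,0],
])

```text
clock: 0.72
tool_pos: [0.2071, 0.5897, 0.5217]
eef_rot: [0.168, 0.986, 0.001, 0.0]
contact_force: [0.2, 0.8, -0.4]
opening: 0.999
finger_force: 0.0
```

```bash
python3 - <<'E'
from plant import r, eyes
import cv2, numpy as np, pickle
from h import *
s=r.get_state(); print(s["clock"],s["tool_pos"])
d=eyes.snapshot("side"); pickle.dump(d,open("side.pkl","wb"))
cv2.imwrite("pics/c2.png",cv2.resize(d["frame"][185:295,200:340,::-1],(763,600),interpolation=2))
E
```

```text
0.725 [0.20707554 0.58971618 0.52167003]
```

View pics/c2.png

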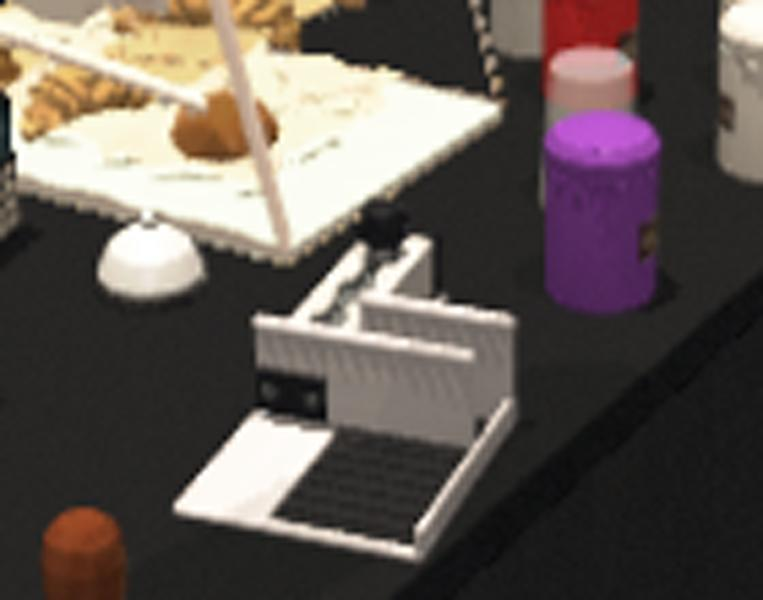

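The picture shows the button at crop (383,222), the moving plate's top edge from (255,320) to (472,355), and the fixed plate's edge from (365,298) to (513,320). The bell is at (150,260) and the tube runs away from the camera.

```bash
python3 - <<'E'
from h import *
np.set_printoptions(precision=4,suppress=True)
s=load("side");c=cloud(s)
px=lambda a,b:(200+a/5.45-.5,185+b/5.45-.5)
R=lambda a,b,h:ray(s,*px(a,b),h)
A,B=R(255,318,.066),R(472,352,.066);C,D=R(365,296,.066),R(515,318,.066)
print("moving",A,B,np.linalg.norm(A-B),"fixed",C,D,np.linalg.norm(C-D))
for a,b in((A,B),(C,D)): e=a-b; print("yaw deg of x axis",np.degrees(np.arctan2(e[1],e[0])))
# lip line & base front: outer lower front edge corners
F,G=R(416,556,.0),R(515,405,.018);print("lip",F,G)
E1,E2=R(180,510,0),R(416,556,0);print("left edge",E1,E2,np.linalg.norm(E1-E2))
# depth points
u0,v0=200,185;sub=c[185:295,200:340];
def stat(mask,n): p=sub[mask];print(n,len(p),np.nanmedian(p,0),np.nanmin(p,0),np.nanmax(p,0))
P=sub.reshape(-1,3)
box=lambda lo,hi:np.all((sub>lo)&(sub<hi),-1)
near=box([.36,.1,-.01],[.56,.40,.1])
top=near&(np.abs(sub[...,2]-.066)<.004);stat(top,"z66")
tb=near&(np.abs(sub[...,2]-.044)<.003)&(sub[...,0]>.46);stat(tb,"z44")
q=sub[tb][:,:2];q=q-q.mean(0);print("tube dir",np.linalg.svd(q,full_matrices=False)[2][0])
bt=near&(sub[...,2]>.068)&(sub[...,0]>.45)&(sub[...,1]<.26);stat(bt,"button")
vv,uu=np.where(bt);print("btn px",uu.mean()+u0,vv.mean()+v0,uu.min()+u0,uu.max()+u0,vv.min()+v0,vv.max()+v0)
# dark button mask
g=s["frame"][185:295,200:340].max(-1).astype(int)
m=(g<45);m[:34]=0;m[48:]=0;m[:,:64]=0;m[:,78:]=0
for row in range(34,50): print(row,g[row,62:80])
E
```

```text
moving [0.4914 0.2859 0.066 ] [0.373  0.2593 0.066 ] 0.12128378216701066 fixed [0.4552 0.2343 0.066 ] [0.3731 0.215  0.066 ] 0.08431481047822018
yaw deg of x axis 12.661384982736966
yaw deg of x axis 13.192011051009192
lip [0.351  0.3507 0.    ] [0.3693 0.2217 0.018 ]
left edge [0.4771 0.3769 0.    ] [0.351  0.3507 0.    ] 0.1288093682750204
z66 197 [0.4241 0.2639 0.066 ] [0.3706 0.1529 0.062 ] [0.5028 0.2885 0.0699]
z44 133 [0.4889 0.1827 0.0452] [0.4605 0.1124 0.0411] [0.5129 0.2885 0.047 ]
tube dir [-0.0801  0.9968]
button 47 [0.4928 0.1583 0.0752] [0.4514 0.1445 0.0685] [0.5076 0.2378 0.081 ]
btn px 269.40425531914894 224.2127659574468 266 273 221 238
34 [252 252 253 253 253 253 253 242 189 152 163 108  50  40  39  39  41  39]
35 [252 252 253 253 253 242 219 182 150 177 122  54  38  39  40  39  38  38]
36 [252 252 252 252 241 161 102  95  94 120  60  38  39  39  39  38  39  40]
37 [253 253 241 217 151  67  43  44  44  44  41  49  42  40  40  39  40  40]
38 [253 241 189 151  66  42  49  53  57  48  40  39  41  40  39  38  39  38]
39 [218 183 153 177  72  30  40  46  49  38  29  23  28  38  39  40  38  40]
40 [151 147 103 117  48  21  24  30  30  24  24  22  23  37  40  39  39  38]
41 [175 109  49  31  24  21  21  24  27  23  26  23  44  42  40  37  40  38]
42 [118  58  40  29  23  20  21  21  23  21  24  20  39  48  49  49  43  41]
43 [ 39  40  39  35  23  19  24  23  22  22  23  21  75 192 203 151  93  44]
44 [ 39  38  39 122 121  50  21  23  21  24  23  71 238 250 251 247 218  87]
45 [ 38  38 122 222 228 117  37  35  37  42  29 118 218 252 253 246 185  77]
46 [ 39 137 239 243 221 112  70  93  98  80  57  97 163 251 253 202 126  60]
47 [115 241 252 252 202  93  66  82  84  79  63 173 243 253 223 140 119  60]
48 [238 252 253 253 198  84  57  57 148 169 201 246 253 233 135 118 118  59]
49 [252 253 253 243 149  69  54 149 245 249 250 253 234 143 117 119 116  61]
```

```bash
python3 - <<'E'
from h import *
np.set_printoptions(precision=4,suppress=True)
s=load("side");c=cloud(s)
for v in (223.3,224): print(ray(s,269.6,v,.0765))
# cap mid-height at z=.0645: full silhouette rows 221..229.5
print(ray(s,269.6,225.3,.0645+.006))
sub=c[220:231,264:275]
for v in range(221,231): print(v,[tuple(np.round(c[v,u],3)) for u in (267,269,271)])
y=np.radians(13);ex=np.array([np.cos(y),np.sin(y)]);ey=np.array([-ex[1],ex[0]])
o=np.array([.453,.189])
print("origin rel btn in caddy", [(ray(s,269.6,223.6,.0765)[:2]-o)@e for e in(ex,ey)])
# tube-top points from depth in caddy frame
P=c[215:260,250:290].reshape(-1,3);P=P[(abs(P[:,2]-.044)<.003)];q=P[:,:2]-o;X,Y=q@ex,q@ey
for a in range(-90,90,20):
    m=(Y>a/1e3)&(Y<a/1e3+.02)&(abs(X-.035)<.035)
    if m.sum():print(a,m.sum(),X[m].min(),X[m].max())
E
```

```text
[0.4929 0.1582 0.0765]
[0.4902 0.1625 0.0765]
[0.492  0.1597 0.0705]
221 [(np.float64(0.508), np.float64(0.15), np.float64(0.078)), (np.float64(0.503), np.float64(0.146), np.float64(0.077)), (np.float64(0.493), np.float64(0.15), np.float64(0.081))]
222 [(np.float64(0.503), np.float64(0.157), np.float64(0.078)), (np.float64(0.499), np.float64(0.152), np.float64(0.077)), (np.float64(0.494), np.float64(0.148), np.float64(0.077))]
223 [(np.float64(0.502), np.float64(0.159), np.float64(0.076)), (np.float64(0.493), np.float64(0.161), np.float64(0.079)), (np.float64(0.489), np.float64(0.156), np.float64(0.077))]
224 [(np.float64(0.5), np.float64(0.163), np.float64(0.074)), (np.float64(0.493), np.float64(0.161), np.float64(0.075)), (np.float64(0.485), np.float64(0.162), np.float64(0.078))]
225 [(np.float64(0.498), np.float64(0.165), np.float64(0.072)), (np.float64(0.492), np.float64(0.164), np.float64(0.073)), (np.float64(0.488), np.float64(0.158), np.float64(0.072))]
226 [(np.float64(0.5), np.float64(0.163), np.float64(0.068)), (np.float64(0.492), np.float64(0.163), np.float64(0.069)), (np.
[... 549 characters left out ...]
0.485), np.float64(0.162), np.float64(0.061))]
230 [(np.float64(0.511), np.float64(0.147), np.float64(0.044)), (np.float64(0.493), np.float64(0.162), np.float64(0.055)), (np.float64(0.49), np.float64(0.155), np.float64(0.053))]
origin rel btn in caddy [np.float64(0.03120826928621136), np.float64(-0.03692879349856225)]
-90 9 0.011817031222334773 0.031005713897226336
-70 14 0.0134392329160967 0.04665979639497584
-50 25 0.013626951747677678 0.05065084639809065
-30 27 0.015949140064209142 0.05368574015351636
-10 13 0.022859899815012068 0.055854152578688546
10 16 0.02637245968886857 0.055843149893520454
30 16 0.004957049225757425 0.05374211812496099
70 15 0.0019215534499110558 0.04697879481890015
```

```bash
python3 - <<'E'
from h import *
np.set_printoptions(precision=3,suppress=True)
s=load("side");c=cloud(s)
px=lambda a,b:(200+a/5.45-.5,185+b/5.45-.5)
for a,b in((290,252),(500,105),(283,256)):print("case base",ray(s,*px(a,b),.0), ray(s,*px(a,b),.01))
P=c.reshape(-1,3);f=s["frame"].reshape(-1,3)
m=(P[:,0]>.5)&(P[:,0]<1.1)&(P[:,1]>-.25)&(P[:,1]<.5)&(P[:,2]>.01)&(P[:,2]<.6)
for lo,hi in((.01,.05),(.05,.15),(.15,.25),(.25,.35),(.35,.4),(.4,.6)):
    k=m&(P[:,2]>=lo)&(P[:,2]<hi); print(lo,hi,k.sum(),[np.percentile(P[k,i],[0,2,50,98]) for i in(0,1)] if k.sum() else"")
print("bell",ray(s,*px(150,225),.045),"purple glass", ray(s,*px(592,65),.09))
E
```

```text
case base [0.599 0.1   0.   ] [0.587 0.117 0.01 ]
case base [ 0.605 -0.165  0.   ] [ 0.593 -0.144  0.01 ]
case base [0.6   0.107 0.   ] [0.588 0.123 0.01 ]
0.01 0.05 3943 [array([0.5  , 0.564, 0.693, 0.965]), array([-0.25 , -0.218,  0.075,  0.46 ])]
0.05 0.15 5234 [array([0.5  , 0.536, 0.755, 0.962]), array([-0.247, -0.196,  0.232,  0.46 ])]
0.15 0.25 3734 [array([0.621, 0.64 , 0.817, 0.985]), array([-0.149, -0.136,  0.121,  0.436])]
0.25 0.35 1705 [array([0.647, 0.66 , 0.802, 1.001]), array([-0.144, -0.137,  0.082,  0.128])]
0.35 0.4 962 [array([0.678, 0.682, 0.801, 1.006]), array([-0.146, -0.136,  0.028,  0.129])]
0.4 0.6 14 [array([0.703, 0.703, 0.715, 0.737]), array([-0.024, -0.013,  0.023,  0.027])]
bell [0.637 0.188 0.045] purple glass [ 0.48  -0.066  0.09 ]
```

move_arm([
  [-42,-31,0,0,0,-6,0],
  [-83,-63,0,0,0,-13,0],
  [-125,-94,0,0,0,-19,0],
  [-166,-126,0,0,0,-26,0],
  [-208,-157,0,0,0,-32,0],
])

```text
clock: 1.4
tool_pos: [0.3519, 0.3708, 0.5181]
eef_rot: [-0.112, 0.994, -0.0, -0.0]
contact_force: [0.2, -0.2, 0.8]
opening: 0.999
finger_force: 0.0
```

```bash
cat >> h.py <<'E'
from scipy.spatial.transform import Rotation as Ro
def go(st,p,yaw):
    "shift (mm, tool axes) and turn (deg) to TCP p with tool down and tool y at world angle yaw (deg)"
    R=Ro.from_quat(st["eef_rot"]);a=np.radians(yaw);y=np.array([np.cos(a),np.sin(a),0]);z=np.array([0,0,-1.])
    T=Ro.from_matrix(np.c_[np.cross(y,z),y,z])
    return np.round(R.inv().apply(np.array(p)-st["tool_pos"])*1e3,1),np.round((R.inv()*T).as_rotvec(True),2)
E
python3 - <<'E'
from h import *
from plant import r
st=r.get_state();print(st["clock"],st["tool_pos"],st["q"]);print(go(st,[.495,.156,.13],103))
E
```

```text
1.4 [0.35193999 0.37080878 0.51810501] [-0.70693512  0.31169819 -0.2948539   1.3785011   0.08980798  1.46552367
  0.79727845]
(array([ -92. , -241. ,  388.2]), array([-0.04, -0.04, -0.14]))
```

move_arm([
  [-18,-48,30,0,0,0,0],
  [-37,-96,60,0,0,0,0],
  [-55,-145,95,0,0,0,0.1],
  [-74,-193,130,0,0,0,0.2],
  [-92,-241,165,0,0,0,0.2],
])

```text
clock: 2.02
tool_pos: [0.4943, 0.156, 0.3523]
eef_rot: [-0.11, 0.994, 0.0, -0.0]
contact_force: [0.2, -0.1, 0.2]
opening: 0.799
finger_force: 0.0
```

move_arm([
  [0,0,50,0,0,0,0.25],
  [0,0,100,0,0,0,0.25],
  [0,0,150,0,0,0,0.25],
  [0,0,200,0,0,0,0.25],
  [0,0,223,0,0,0,0.25],
])

```text
clock: 2.65
tool_pos: [0.492, 0.1569, 0.1278]
eef_rot: [-0.11, 0.994, -0.001, -0.002]
contact_force: [-0.1, 1.0, 0.1]
opening: 0.753
finger_force: 0.0
```

```bash
python3 - <<'E'
from h import *
from plant import r,eyes
st=r.get_state();print(st["clock"],st["tool_pos"],st["q"]);print(go(st,[.495,.156,.056],103))
d=eyes.snapshot("side");pickle.dump(d,open("side.pkl","wb"))
cv2.imwrite("pics/c3.png",cv2.resize(d["frame"][175:275,210:330,::-1],(720,600),interpolation=2))
E
```

```text
2.65 [0.49196346 0.15694874 0.12782371] [-0.31586679  0.72636877 -0.13419205  1.98728619  0.20676039  0.44556692
  1.18788563]
(array([-3.1, -1.6, 71.8]), array([-0.03, -0.27, -0.34]))
```

View pics/c3.png

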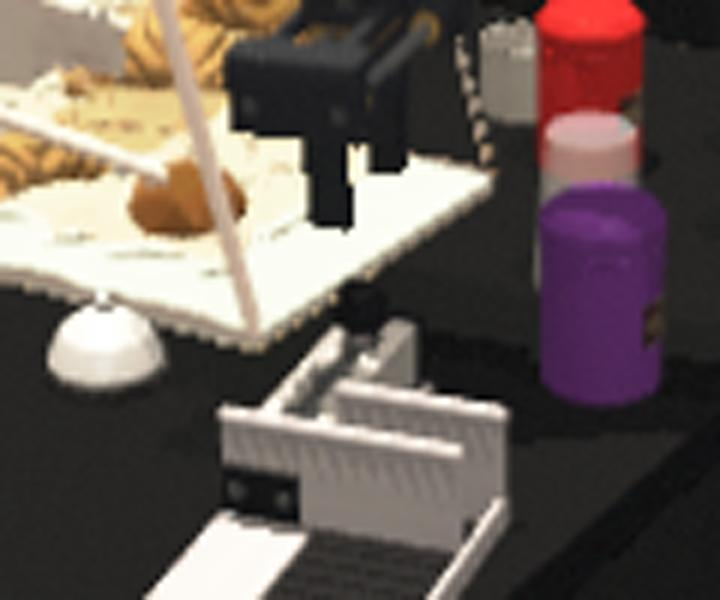

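Finger tips are at crop (330,225) and (388,168), with their middle right above the button at (362,293). Descending.

move_arm([
  [-2,-1,25,0,0,0,0.25],
  [-3,-2,50,0,0,0,0.25],
  [-3,-2,66,0,0,0,0.25],
  [-3,-2,70,0,0,0,0.25],
  [-3,-2,70,0,0,0,0.25],
])

```text
clock: 3.32
tool_pos: [0.4974, 0.1565, 0.0611]
eef_rot: [-0.11, 0.994, 0.0, 0.0]
contact_force: [1.3, -0.2, -0.2]
opening: 0.753
finger_force: 0.0
```

move_arm([
  [0,0,0,0,0,0,0.6],
  [0,0,0,0,0,0,0.9],
  [0,0,0,0,0,0,0.9],
  [0,0,0,0,0,0,0.9],
  [0,0,0,0,0,0,0.9],
], newtons=25)

```text
clock: 3.95
tool_pos: [0.4981, 0.1534, 0.0609]
eef_rot: [-0.109, 0.994, -0.002, 0.0]
contact_force: [1.6, -5.9, 1.8]
opening: 0.277
finger_force: 25.0
```

move_arm([
  [0,-3,3,0,0,0,0.9],
  [0,-3,6,0,0,0,0.9],
  [0,-3,9,0,0,0,0.9],
  [0,-3,9,0,0,0,0.9],
])

```text
clock: 4.45
tool_pos: [0.4982, 0.1531, 0.0528]
eef_rot: [-0.11, 0.994, -0.0, 0.0]
contact_force: [-1.2, -1.1, 11.0]
opening: 0.276
finger_force: 25.1
```

move_arm([
  [0,5,-1,0,0,0,0.9],
  [0,10,-1,0,0,0,0.9],
  [0,15,-1,0,0,0,0.9],
  [0,21,-1,0,0,0,0.9],
  [0,24,-1,0,0,0,0.9],
])

```text
clock: 5.08
tool_pos: [0.4934, 0.1763, 0.0537]
eef_rot: [-0.11, 0.994, -0.0, 0.001]
contact_force: [0.6, -2.6, 9.5]
opening: 0.28
finger_force: 25.1
```

move_arm([
  [0,0,0,0,0,0,0.6],
  [0,0,0,0,0,0,0.6],
  [0,0,0,0,0,0,0.6],
])

```text
clock: 5.45
tool_pos: [0.4925, 0.1769, 0.0525]
eef_rot: [-0.11, 0.994, 0.0, -0.0]
contact_force: [-0.2, 0.1, 0.3]
opening: 0.4
finger_force: 0.0
```

move_arm([
  [0,4,0,0,0,0,0.6],
  [0,8,0,0,0,0,0.6],
  [0,12,0,0,0,0,0.6],
  [0,15,0,0,0,0,0.6],
  [0,18,0,0,0,0,0.6],
])

```text
clock: 6.08
tool_pos: [0.4894, 0.1914, 0.0526]
eef_rot: [-0.109, 0.994, -0.002, -0.0]
contact_force: [2.9, -6.5, -0.8]
opening: 0.4
finger_force: 3.3
```

move_arm([
  [0,3,0,0,0,0,0.6],
  [0,6,0,0,0,0,0.6],
  [0,8,0,0,0,0,0.6],
  [0,10,0,0,0,0,0.6],
])

```text
clock: 6.58
tool_pos: [0.4875, 0.2003, 0.0527]
eef_rot: [-0.109, 0.994, -0.003, -0.0]
contact_force: [3.2, -10.4, 0.9]
opening: 0.399
finger_force: 5.7
```

move_arm([
  [0,2,0,0,0,0,0.6],
  [0,3,0,0,0,0,0.6],
  [0,3,0,0,0,0,0.6],
])

```text
clock: 6.95
tool_pos: [0.4875, 0.2005, 0.0527]
eef_rot: [-0.107, 0.994, -0.004, -0.0]
contact_force: [5.3, -13.7, 1.1]
opening: 0.399
finger_force: 7.0
```

```bash
python3 - <<'E'
from h import *
from plant import r,eyes
d=eyes.snapshot("side");pickle.dump(d,open("side.pkl","wb"))
cv2.imwrite("pics/c4.png",cv2.resize(d["frame"][195:285,220:328,::-1],(720,600),interpolation=2))
E
```

```text
(no output)
```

View pics/c4.png

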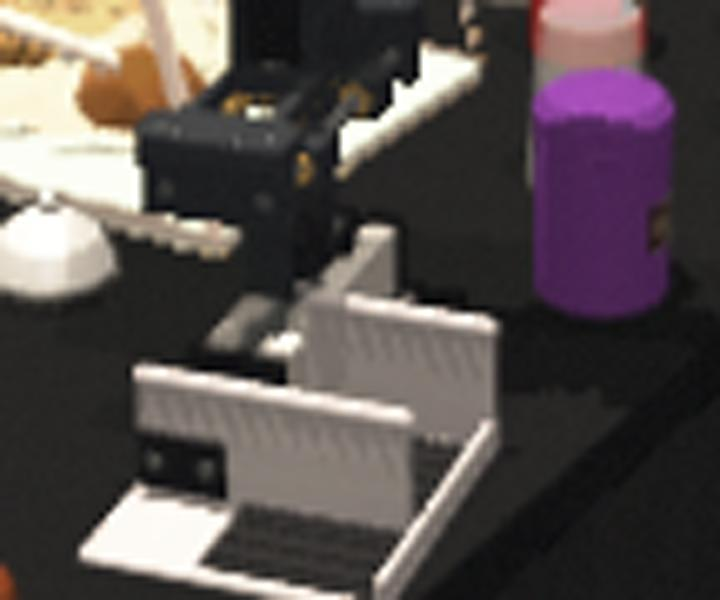

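The plate has moved out and the tube no longer moves under rising force, so the button has locked. I back off, open, rise, and verify the button height.

move_arm([
  [0,-9,0,0,0,0,0.5],
  [0,-9,0,0,0,0,0.3],
  [0,-9,-50,0,0,0,0.2],
  [0,-9,-110,0,0,0,0],
  [0,-9,-170,0,0,0,0],
])

```text
clock: 7.62
tool_pos: [0.487, 0.1998, 0.2244]
eef_rot: [-0.111, 0.994, 0.001, -0.0]
contact_force: [0.5, 1.1, -0.1]
opening: 0.924
finger_force: 0.0
```

move_arm([
  [0,-60,-20,0,0,0,0],
  [10,-120,-20,0,0,0,0],
  [20,-180,-20,0,0,0,0],
  [30,-240,-20,0,0,0,0],
  [30,-240,-20,0,0,0,0],
])

```text
clock: 8.25
tool_pos: [0.5107, -0.0477, 0.2426]
eef_rot: [-0.106, 0.994, -0.001, -0.0]
contact_force: [-0.2, 1.5, 0.6]
opening: 1.002
finger_force: 0.0
```

```bash
python3 - <<'E'
from h import *
from plant import r,eyes
np.set_printoptions(precision=4,suppress=True)
st=r.get_state();print(st["clock"],st["tool_pos"],st["q"])
for n in("side","top"):
    d=eyes.snapshot(n);pickle.dump(d,open(n+".pkl","wb"))
s=load("side");t=load("top")
a=cv2.resize(s["frame"][185:295,200:370,::-1],(780,505),interpolation=2)
cv2.imwrite("pics/c5.png",a)
c=cloud(s);
k=(c[...,2]>.05)&(c[...,2]<.09)&(np.hypot(c[...,0]-.487,c[...,1]-.2)<.022);print("button",k.sum(),np.nanmax(c[k],0),np.nanmedian(c[k],0));print("z top pctl",np.percentile(c[k][:,2],[50,80,90,95]))
# shaker in top view: bright disc
cc=cloud(t);k=(cc[...,2]>.06)&(cc[...,2]<.13)&(np.hypot(cc[...,0]-.4,cc[...,1]+.16)<.06)
p=cc[k];print("shaker top",len(p),p.min(0),p.max(0),np.median(p,0))
v,u=np.where(k);(uc,vc),rad=cv2.minEnclosingCircle(np.c_[u,v].astype(np.float32));print(uc,vc,rad,ray(t,uc,vc,.095))
k=(c[...,2]>.01)&(c[...,2]<.08)&(np.hypot(c[...,0]-.4,c[...,1]+.16)<.05);p=c[k]
A=np.c_[2*p[:,:2],np.ones(len(p))];x=np.linalg.lstsq(A,(p[:,:2]**2).sum(1),rcond=None)[0];print("side circle",x[:2],np.sqrt(x[2]+x[:2]@x[:2]),len(p))
E
```

```text
8.25 [ 0.5107 -0.0477  0.2426] [ 0.1312  0.54   -0.2024  1.8947  0.1602  0.7227  1.619 ]
button 81 [0.4988 0.214  0.0819] [0.483  0.2033 0.0714]
z top pctl [0.0714 0.0777 0.0788 0.0794]Traceback (most recent call last):
  File "<stdin>", line 14, in <module>
    return umr_minimum(a, axis, None, out, keepdims, initial, where)
ValueError: zero-size array to reduction operation minimum which has no identity
```

View pics/c5.png

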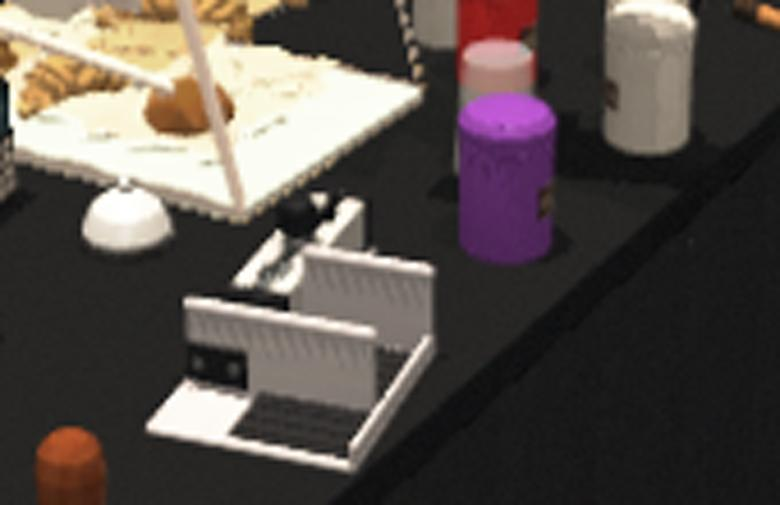

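The button's top is at about 77 mm (fully up) near crop (297,212), and the plate edge now runs (186,300)-(375,332). I now compute the bay centre and the shaker position.

```bash
python3 - <<'E'
from h import *
np.set_printoptions(precision=4,suppress=True)
s=load("side");t=load("top");c=cloud(s)
k=(c[...,2]>.01)&(c[...,2]<.08)&(np.hypot(c[...,0]-.4,c[...,1]+.16)<.06);p=c[k]
A=np.c_[2*p[:,:2],np.ones(len(p))];x=np.linalg.lstsq(A,(p[:,:2]**2).sum(1),rcond=None)[0];print("side circle",x[:2],np.sqrt(x[2]+x[:2]@x[:2]),len(p))
v,u=np.where(k);print("cols",u.min(),u.max())
im=cv2.resize(cv2.imread("pics/top0.png"),(512,384),interpolation=cv2.INTER_AREA)
m=(im.min(-1)>110).astype(np.uint8);m[:236]=0;m[268:]=0;m[:,:300]=0;m[:,336:]=0
v,u=np.where(m);(uc,vc),rad=cv2.minEnclosingCircle(np.c_[u,v].astype(np.float32));print("top",uc,vc,rad,ray(t,uc,vc,.095))
f=780/170;px=lambda a,b:(200+a/f-.5,185+b/f-.5);R=lambda a,b,h:ray(s,*px(a,b),h)[:2]
A,B=R(186,298,.066),R(375,329,.066);C,D=R(305,249,.066),R(435,266,.066)
print("moving",A,B,np.linalg.norm(A-B),"fixed",C,D,np.linalg.norm(C-D))
for a,b in((A,B),(C,D)): e=a-b; print(np.degrees(np.arctan2(e[1],e[0])))
# depth check of plate tops, lip, tube front in caddy frame
y=np.radians(13);ex=np.array([np.cos(y),np.sin(y)]);ey=np.array([-ex[1],ex[0]])
o=(C+D)/2+.030*ex-.0435*ey;print("origin",o)
q=c[...,:2]-o;X,Y=q@ex,q@ey;Z=c[...,2]
for lo,hi in((.02,.06),(.06,.11),(.11,.14)):
    m=(Z>.061)&(Z<.071)&(Y>lo)&(Y<hi)&(abs(X)<.1);print(lo,hi,m.sum(),[np.percentile(w[m],[3,50,97]) for w in(X,Y)])
m=(Z>.013)&(Z<.022)&(Y>.05)&(Y<.2)&(X<-.05)&(X>-.1);print("lip",m.sum(),np.percentile(X[m],[3,50,97]))
M=(A+B)/2; print("moving mid in caddy",(M-o)@ex,(M-o)@ey)
E
```

```text
side circle [ 0.4022 -0.1605] 0.0278788513142292 342
cols 332 350
top 319.22125244140625 250.50442504882812 9.893905639648438 [ 0.4046 -0.1664  0.095 ]
moving [0.4832 0.328 ] [0.3633 0.3015] 0.1228602641334331 fixed [0.4566 0.2348] [0.3735 0.2126] 0.08602247728573628
12.486546700927196
14.987460378965867
origin [0.4541 0.188 ]
0.02 0.06 85 [array([-0.0716, -0.0323,  0.0121]), array([0.0422, 0.0479, 0.0539])]Traceback (most recent call last):
  File "<stdin>", line 19, in <module>
    return _quantile_unchecked(
        a, q, axis, out, overwrite_input, method, keepdims, weights)
    return _ureduce(a,
                    func=_quantile_ureduce_func,
    ...<5 lines>...
                    overwrite_input=overwrite_input,
                    method=method)
    r = func(a, **kwargs)
    result = _quantile(arr,
                       quantiles=q,
    ...<2 lines>...
                       out=out,
                       weights=wgt)
    slices_having_nans = np.isnan(arr[-1, ...])
                                  ~~~^^^^^^^^^
IndexError: index -1 is out of bounds for axis 0 with size 0
```

```bash
python3 - <<'E'
from h import *
from plant import r
st=r.get_state();print(go(st,[.404,-.165,.20],13))
E
```

```text
(array([131.6, -97.1,  42.5]), array([ 9.000e-02, -4.000e-02,  8.966e+01]))
```

move_arm([
  [26,-19,0,0,0,10,0],
  [53,-39,0,0,0,20,0],
  [79,-58,0,0,0,30,0],
  [105,-78,0,0,0,40,0],
  [132,-97,0,0,0,50,0],
])

```text
clock: 8.98
tool_pos: [0.4041, -0.1639, 0.2428]
eef_rot: [0.32, 0.947, 0.001, 0.0]
contact_force: [0.3, 0.3, 0.1]
opening: 1.005
finger_force: 0.0
```

move_arm([
  [0,0,10,0,0,10,0],
  [0,0,20,0,0,20,0],
  [0,0,30,0,0,30,0],
  [0,0,40,0,0,40,0],
  [0,0,40,0,0,40,0],
])

```text
clock: 9.6
tool_pos: [0.4041, -0.1634, 0.2022]
eef_rot: [0.622, 0.783, 0.0, -0.001]
contact_force: [-0.5, -0.2, 1.1]
opening: 1.0
finger_force: 0.0
```

```bash
python3 - <<'E'
from h import *
from plant import r,eyes
st=r.get_state();print(st["clock"],st["tool_pos"],st["q"],go(st,[.404,-.165,.048],13))
d=eyes.snapshot("side");pickle.dump(d,open("side.pkl","wb"))
cv2.imwrite("pics/c6.png",cv2.resize(d["frame"][110:240,270:400,::-1],(600,600),interpolation=2))
E
```

```text
9.6 [ 0.40411119 -0.16336051  0.20216652] [ 0.13957365  0.53015502  0.21349341  2.164297   -0.24098324  0.47036977
  0.76758373] (array([ -1.8,  -0.4, 154.2]), array([-0.04, -0.1 ,  0.02]))
```

View pics/c6.png

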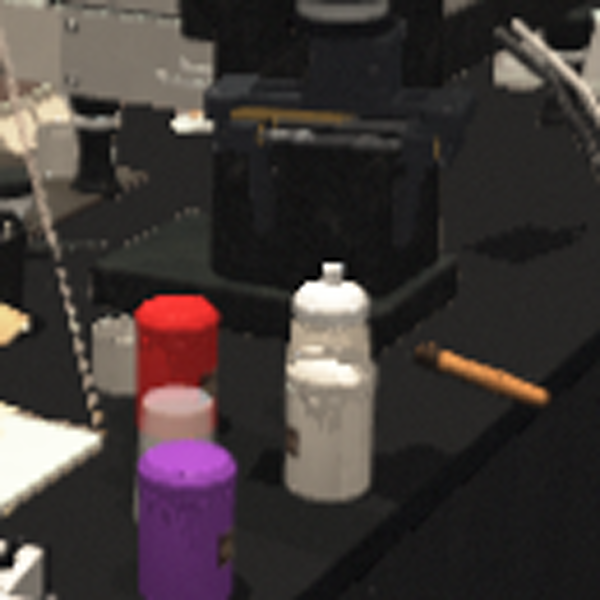

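The shaker (330,430) stands under the fingers (262 and 405, middle 333). The red and purple cans and the jar are clear. Descending and gripping.

move_arm([
  [-2,0,50,0,0,0,0],
  [-2,0,95,0,0,0,0],
  [-2,0,130,0,0,0,0],
  [-2,0,154,0,0,0,0],
  [-2,0,154,0,0,0,0],
])

```text
clock: 10.28
tool_pos: [0.4042, -0.1663, 0.0475]
eef_rot: [0.623, 0.782, 0.001, -0.002]
contact_force: [-0.4, -0.7, -0.2]
opening: 0.999
finger_force: 0.0
```

move_arm([
  [0,0,0,0,0,0,0.15],
  [0,0,0,0,0,0,0.25],
  [0,0,0,0,0,0,0.4],
  [0,0,0,0,0,0,0.4],
  [0,0,0,0,0,0,0.4],
], newtons=20)

```text
clock: 10.9
tool_pos: [0.4042, -0.1678, 0.0491]
eef_rot: [0.625, 0.781, 0.0, -0.0]
contact_force: [-0.4, 2.0, 5.3]
opening: 0.738
finger_force: 19.6
```

move_arm([
  [0,0,-20,0,0,0,0.4],
  [0,0,-60,0,0,0,0.4],
  [0,0,-110,0,0,0,0.4],
  [0,0,-155,0,0,0,0.4],
  [0,0,-175,0,0,0,0.4],
], newtons=30)

```text
clock: 11.52
tool_pos: [0.4044, -0.1682, 0.2257]
eef_rot: [0.625, 0.781, 0.0, 0.001]
contact_force: [0.1, -0.3, -2.4]
opening: 0.738
finger_force: 29.7
```

```bash
python3 - <<'E'
from h import *
from plant import r
st=r.get_state();print(st["tool_pos"],st["contact_force"],st["opening"]);print(go(st,[.408,.267,.225],13))
E
```

```text
[ 0.40442849 -0.16819713  0.225689  ] [ 0.09519963 -0.30861727 -2.44413575] 0.7377214792424197
(array([4.238e+02, 9.880e+01, 3.000e-01]), array([ 0.1 ,  0.07, -0.35]))
```

move_arm([
  [38,9,0,0,0,0,0.4],
  [80,19,0,0,0,0,0.4],
  [124,29,0,0,0,0,0.4],
  [168,39,0,0,0,0,0.4],
  [212,49,0,0,0,0,0.4],
])

```text
clock: 12.15
tool_pos: [0.4049, 0.051, 0.2236]
eef_rot: [0.625, 0.781, -0.0, -0.0]
contact_force: [1.4, 0.3, -2.6]
opening: 0.737
finger_force: 29.7
```

move_arm([
  [44,10,0,0,0,0,0.4],
  [88,20,0,0,0,0,0.4],
  [132,31,0,0,0,0,0.4],
  [175,41,0,0,0,0,0.4],
  [211,49,0,0,0,0,0.4],
])

```text
clock: 12.78
tool_pos: [0.4063, 0.268, 0.2234]
eef_rot: [0.624, 0.781, -0.001, -0.0]
contact_force: [0.0, -0.9, -2.1]
opening: 0.735
finger_force: 29.7
```

move_arm([
  [0,0,30,0,0,0,0.4],
  [0,0,60,0,0,0,0.4],
  [0,0,80,0,0,0,0.4],
  [0,0,80,0,0,0,0.4],
])

```text
clock: 13.28
tool_pos: [0.4058, 0.2656, 0.1426]
eef_rot: [0.625, 0.781, -0.002, -0.001]
contact_force: [0.1, -0.5, -2.1]
opening: 0.735
finger_force: 29.7
```

```bash
python3 - <<'E'
from h import *
from plant import r,eyes
st=r.get_state();print(st["clock"],st["tool_pos"],st["contact_force"],st["opening"]);print(go(st,[.408,.267,.056],13))
for n in("side","top"):
    d=eyes.snapshot(n);pickle.dump(d,open(n+".pkl","wb"))
s,t=load("side"),load("top")
a=cv2.resize(s["frame"][195:295,220:330,::-1],(440,400),interpolation=2);b=cv2.resize(t["frame"][225:285,150:240,::-1],(440*9//11,240),interpolation=2)
o=np.zeros((400,800,3),np.uint8);o[:,:440]=a;o[:240,440:800]=b;cv2.imwrite("pics/c7.png",o)
E
```

```text
13.275 [0.40575318 0.26557462 0.14259062] [ 0.12555038 -0.51510593 -2.10709542] 0.7353634384887402
(array([ 1. ,  2.9, 86.6]), array([-0.24,  0.06, -0.35]))
```

View pics/c7.png

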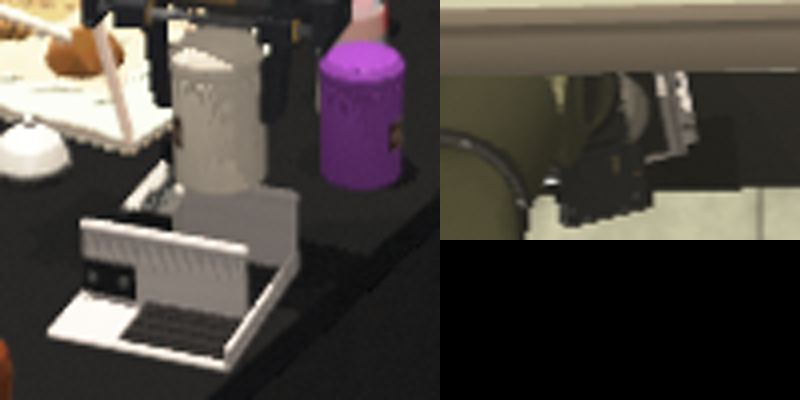

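The shaker hangs upright over the bay between the plates. I do a quick numeric check of where it hangs in camera terms, against the bay centre measured by the same camera.

```bash
python3 - <<'E'
from h import *
np.set_printoptions(precision=4,suppress=True)
s=load("side");im=s["frame"].astype(int)
# silhouette columns of the shaker at rows between fingers' tips and plates
for v in range(226,238,2):
    g=im[v,258:292]; print(v,[f"{int(x.max())}" for x in g])
p=np.array([.4058,.2656,0])
for z in(.094,.12): print(proj(s,[.4058,.2656,z]))
E
```

```text
226 ['242', '218', '184', '153', '177', '93', '54', '111', '150', '153', '154', '154', '153', '155', '148', '152', '150', '145', '145', '145', '141', '136', '134', '134', '131', '125', '122', '106', '69', '40', '39', '40', '39', '39']
228 ['152', '171', '108', '51', '38', '69', '79', '109', '146', '152', '152', '152', '154', '154', '151', '151', '147', '147', '147', '148', '141', '136', '133', '134', '132', '126', '122', '118', '80', '45', '38', '39', '40', '39']
230 ['51', '41', '29', '25', '30', '70', '56', '101', '143', '149', '151', '151', '150', '151', '150', '148', '146', '147', '140', '142', '136', '133', '135', '136', '132', '127', '120', '118', '83', '46', '38', '39', '41', '40']
232 ['41', '39', '28', '20', '19', '91', '120', '124', '142', '146', '148', '151', '149', '147', '148', '147', '143', '141', '143', '140', '139', '134', '134', '134', '132', '126', '123', '120', '83', '46', '41', '40', '39', '40']
234 ['38', '40', '29', '26', '20', '82', '129', '140', '142', '145', '145', '147', '148', '146', '146', '150', '143', '140', '143', '139', '137', '135', '135', '134', '132', '128', '124', '119', '85', '47', '41', '38', '40', '38']
236 ['39', '169', '244', '197', '79', '83', '129', '139', '142', '142', '143', '146', '147', '143', '148', '151', '147', '146', '151', '153', '151', '136', '134', '132', '130', '129', '125', '119', '86', '47', '39', '39', '38', '42']
[274.9067 238.3399]
[274.7759 230.0184]
```

Silhouette centre is at column 274.7 against 274.8 predicted, so it is aligned. Lowering.

move_arm([
  [1,3,25,0,0,0,0.4],
  [1,3,50,0,0,0,0.4],
  [1,3,70,0,0,0,0.4],
  [1,3,80,0,0,0,0.4],
  [1,3,84,0,0,0,0.4],
])

```text
clock: 14.0
tool_pos: [0.4102, 0.2681, 0.0602]
eef_rot: [0.625, 0.781, 0.0, -0.0]
contact_force: [-0.7, 0.3, -3.3]
opening: 0.735
finger_force: 29.7
```

move_arm([
  [0,0,2,0,0,0,0.4],
  [0,0,3,0,0,0,0.4],
  [0,0,3,0,0,0,0.4],
])

```text
clock: 14.38
tool_pos: [0.4099, 0.268, 0.0572]
eef_rot: [0.625, 0.781, 0.0, -0.0]
contact_force: [-0.1, 0.7, -2.8]
opening: 0.736
finger_force: 29.7
```

move_arm([
  [-1,-1,1,0,0,0,0.4],
  [-1,-1,2,0,0,0,0.4],
  [-1,-1,3,0,0,0,0.4],
  [-1,-1,3,0,0,0,0.4],
])

```text
clock: 14.88
tool_pos: [0.4086, 0.2666, 0.055]
eef_rot: [0.625, 0.781, 0.0, -0.001]
contact_force: [-2.8, -0.4, 11.8]
opening: 0.74
finger_force: 29.5
```

move_arm([
  [0,0,-1,0,0,0,0.2],
  [0,0,-1,0,0,0,0.1],
  [0,0,-1,0,0,0,0],
  [0,0,-1,0,0,0,0],
  [0,0,-1,0,0,0,0],
])

```text
clock: 15.5
tool_pos: [0.409, 0.2667, 0.0548]
eef_rot: [0.625, 0.781, -0.0, -0.0]
contact_force: [-0.1, 0.3, -0.4]
opening: 1.002
finger_force: 0.0
```

move_arm([
  [0,0,-30,0,0,0,0],
  [0,0,-80,0,0,0,0],
  [0,0,-130,0,0,0,0],
  [0,0,-190,0,0,0,0],
  [0,0,-250,0,0,0,0],
])

```text
clock: 16.12
tool_pos: [0.4085, 0.2664, 0.3067]
eef_rot: [0.625, 0.781, -0.0, -0.0]
contact_force: [-0.4, 0.1, 0.6]
opening: 1.001
finger_force: 0.0
```

```bash
python3 - <<'E'
from h import *
from plant import r,eyes
np.set_printoptions(precision=4,suppress=True)
st=r.get_state();print(st["clock"],st["tool_pos"],st["contact_force"])
s=eyes.snapshot("side");c=cloud(s)
cv2.imwrite("pics/c8.png",cv2.resize(s["frame"][185:295,200:330,::-1],(709,600),interpolation=2))
k=(c[...,2]>.05)&(c[...,2]<.095)&(np.hypot(c[...,0]-.487,c[...,1]-.2)<.022);print("button",k.sum(),np.percentile(c[k][:,2],[50,80,90,95]))
k=(c[...,2]>.09)&(c[...,2]<.14)&(np.hypot(c[...,0]-.408,c[...,1]-.267)<.05);print("lid",c[k].max(0),c[k].min(0))
print(proj(s,[.4077,.2667,.114]),proj(s,[.4077,.2667,.09]))
E
```

```text
16.125 [0.4085 0.2664 0.3067] [-0.3898  0.1068  0.6341]
button 45 [0.0759 0.0791 0.0799 0.0802]
lid [0.4372 0.3035 0.1183] [0.3743 0.2434 0.0904]
[274.023  231.9448] [274.1484 239.6049]
```

View pics/c8.png

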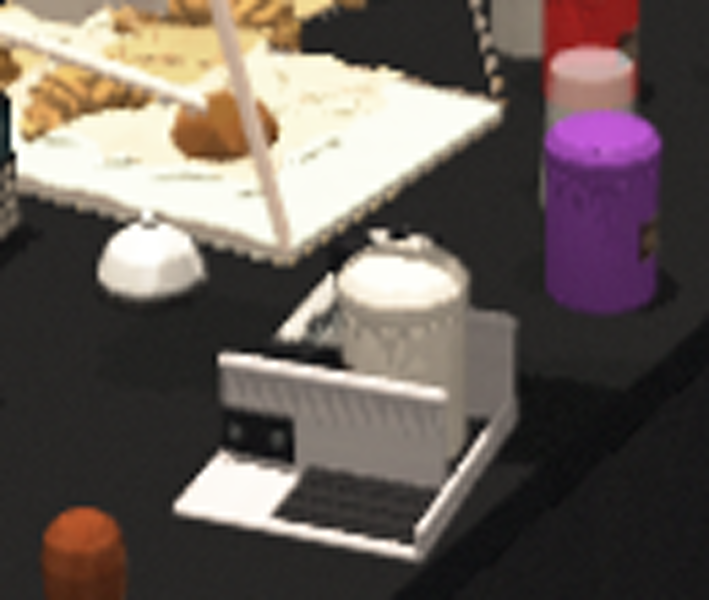

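The shaker stands upright in the bay with its lid at crop (400,275), between the plates and behind the lip. The button is still up and the gripper is clear. Handing in.

```bash
python3 -c "
from plant import finish_job
print(finish_job())"
```

```text
the job is handed in; nothing more can be done
None
```

The tube is out about 43 mm with the button up in the middle window, and the shaker stands upright on the mat between the end plates with the gripper clear; I handed the job in at about 16 s, and no verdict came back.

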